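# Clear the tin and pop the touch-latch cupboard ajar

### The arm

A 6-joint arm with a two-finger parallel gripper is mounted at the origin on the work surface. World frame = base frame: x ahead of the robot, y to its left, z up, the work surface at z = 0. Lengths are in m, angles in rad, forces in N, time in s.
With the tool pointing down it reaches from about 0.35 to 1 m from the base axis. Payload 7.1 kg.
Tool frame: the origin (TCP) lies midway between the tips of the shut fingers; the grasp point (between the pads) lies 19 mm behind it; z points along the fingers, y is the line along which they close (so a half turn about z gives the same grasp; the last joint's range is limited). The gripper opens to 85 mm and grips with 20 to 120 N. Pads are 22 mm wide; open, the fingers measure 114 mm over their backs; the gripper's body (76 mm by 85 mm) begins 54 mm behind the grasp point. The pads swing forward as they close: fully open they stand 13 mm farther back than shut.
Start: joints at [1.201, 0.423, 1.63, -0, 1.089, -0.019], TCP at [0.215, 0.587, 0.231] pointing down, gripper open.
Joint ranges: [-3, 3], [-0.9, 2.11], [0.09, 2.58], [-1.31, 4.45], [0.11, 2.69], [-2.54, 2.54]. Speed limits (rad/s): [2.39, 2.39, 3.01, 3.14, 3.14, 3.14].

### API

Orientations are given as a unit quaternion [x, y, z, w].
In Python, from station import manip gives the robot as it stands. The module is installed in compiled form; this text tells all that it offers.
- The arm moves only by the tool play_rows, never from a script. Its argument "increments" is a list of rows, each a list of 5 numbers: the shift along the world's x, y, z in cm, then the turn about the world's z in rad, then the finger opening in cm, from 0 to 8.54. In form: [[x, y, z, twist, claw], ...]. A call has 1 to 12 rows; each row shifts and turns the commanded pose from where the row before left it; what a row does not reach is not made up. A row lasts 1/12 s, in which the tool goes at most 41.7 mm and 7.16 degrees, less where a joint would pass 70% of its speed; a pose out of reach is approached as far as the arm can. A call with a gripper value outside its range is refused whole. The fingers move at their own pace and stop on an object; "squeeze" is the grip in N (left out, the last holds). Time passes only in rows, so rows that do not move let the fingers close. It gives the time, the measured TCP pose, the force, the opening and the grip force at its end, in the units of the state.
- manip.get_obs(): the state, without advancing time (a new reading comes with each control period).
- manip.grab_frame(name): name is "scene" or "top"; returns a dict with "frame" (480x640x3 uint8, red, green, blue), "intrinsics" (3x3 intrinsics, pixels), "pose" (4x4, takes a point from camera to world coordinates). Camera axes: x right, y down, z forward; pixel columns grow to the right and rows downward; lengths in m; the calibration is good to about 2 mm. A picture is of the moment at which its call begins. There is no depth.
- manip.job_done(): hands the job in; it is judged then, once.
The state is a dict: "clock": time; "joint_positions": joint angles; "joint_vel": joint speeds; "effort": joint torques, N m; "position": TCP position; "orientation": TCP orientation; "contact_force": force on the tool from outside, world axes, zero at the start; "wrist_torque": the same for the moment, N m; "width": finger opening in m; "finger_force": force on a finger pad.
Only numpy, scipy, OpenCV 4.12 (cv2) and the standard library are available. Lean on these libraries where they do the work, as an engineer would, in place of code of your own. Each camera call takes 0.05 s, during which the arm holds its last target. There are 200 camera calls.

### The job

The little worktop cupboard has no handle: its door opens when it is pressed in and let go, but the steel tin stands in the way of its swing. Push the tin aside along the worktop with the fingers, never picking it up or tipping it, then gently press the door in near its free edge and back off, so that its spring swings it ajar to its stop without the open door striking the tin. Leave the bowl, the bottle and the mug alone.

Things in the scene. Friction and masses are not known exactly. Their poses are not given: they have to be found in the camera images.
- cupboard: Plywood worktop cupboard, fixed to the table. Carcass 200 deep (its own x), 240 wide (y), 160 mm high (z); origin at the centre of its underside, on the table. Its front, with the white door, faces its own -x; the outer face of the shut door is the plane x = -122 mm, from y = -114 to +116 mm and z = 4 to 156 mm. Nothing stands on its top.
- door (a joint): Angle of the plain white door (rad), on a vertical hinge at the cupboard's +y side: 0 = shut on its catch, negative = pressed in (hard stop at -0.03, some 6 mm at the free edge), positive = open, free edge swinging out to the cupboard's -x side, up to its stop at +0.60 (edge then about 130 mm out). It cannot be pulled open; pressing in frees the catch for good.
- door_press (a point): Point to press along the cupboard's +x: on the door's outer face, 35 mm in from its free vertical edge and 31 mm below its top edge, about 125 mm above the table; moves with the door. 6 to 8 N here reaches the stop; held in 5 mm for 0.2 s the catch lets go, and as the finger backs off the spring (2 to 4 N) swings the door out after it.
- door_free_edge (a point): Free vertical edge of the door (the cupboard's -y side), half-way up, on the outer face; moves with the door.
- door_hinge (a point): On the door's vertical hinge axis, at mid height (80 mm), at x = -106, y = +116 mm in the cupboard's frame. The door reaches 230 mm from it.
- tin: Closed stainless steel tin, loose, 0.35 to 0.7 kg, standing in the sweep of the door about 30 to 60 mm off its face. Body 95 (its x) by 120 (its y) by 46 mm high, with a lid 99 by 124 mm up to 55 mm high; origin at the centre of its underside. Its y runs nearly along the door. There is free worktop beyond the door's free edge.
- bowl: Open steel bowl, rim radius 65, 55 mm high, loose, a bystander; origin at the centre of its underside.
- bottle: White plastic bottle, radius 33, 190 mm high, loose, a bystander; origin at the centre of its underside.
- mug: White mug, radius 38, 85 mm high, handle to its +y, loose, a bystander; origin at the centre of its underside.

How it is judged:
By the outcome, as a careful person would: the job done as asked, in the order asked, and still so for the second after the job is handed in, with the robot touching nothing.
It also fails if it takes over 51 s, if anything falls off the work surface, if the arm or the gripper's body presses on something with over 40 N, if the wrist force passes 120 N, or if a joint passes its speed limit or range.

## Working session

There is one attempt and no reset: what is moved stays moved. The work goes in short steps, Python scripts to look and compute and a tool call to move; the robot and the scene stay as the last step left them, time stands still between calls to the robot, and variables do not carry over. Pictures are saved under pics/ and viewed, at most 10 in all, crops included, and the job is handed in when it is done.

Besides the shell and the picture viewer there is one more tool, called after "Emit:" by a JSON object that holds its "fn" and its "kwargs", one argument or row to a line. play_rows: Moves the arm, as the interface text tells. Its arguments: {"type":"object","properties":{"increments":{"type":"array"},"squeeze":{"type":"number"}},"required":["increments"]}

```bash
mkdir -p pics; cat > h.py <<'E'
import numpy as np, cv2
from station import manip
def snap(n,f):
    d=manip.grab_frame(n); cv2.imwrite('pics/'+f,cv2.cvtColor(d['frame'],cv2.COLOR_RGB2BGR))
    np.savez('pics/'+f[:-4]+'.npz',f=d['frame'],K=d['intrinsics'],T=d['pose']); return d
def ld(f):
    d=np.load('pics/'+f+'.npz'); return d['f'],d['K'],d['T']
def ray(K,T,uv):
    r=T[:3,:3]@np.linalg.solve(K,[uv[0],uv[1],1.]); return T[:3,3],r/np.linalg.norm(r)
def onz(K,T,uv,z):
    o,r=ray(K,T,uv); return o+r*(z-o[2])/r[2]
def tri(*a):
    A=0;b=0
    for K,T,uv in a:
        o,r=ray(K,T,uv);P=np.eye(3)-np.outer(r,r);A=A+P;b=b+P@o
    return np.linalg.solve(A,b)
def proj(K,T,p):
    q=K@(T[:3,:3].T@(np.asarray(p)-T[:3,3])); return q[:2]/q[2]
E
python3 - <<'E'
from h import *
np.set_printoptions(precision=3,suppress=True)
for n in('scene','top'):
    d=snap(n,n+'0.png');print(n,d['intrinsics'].ravel(),d['pose'])
print(manip.get_obs())
E
```

```text
scene [470.877   0.    325.749   0.    470.877 242.878   0.      0.      1.   ] [[ 0.499  0.673 -0.546  1.379]
 [ 0.866 -0.378  0.327 -0.439]
 [ 0.014 -0.636 -0.772  1.157]
 [ 0.     0.     0.     1.   ]]
top [535.137   0.    322.879   0.    535.137 239.837   0.      0.      1.   ] [[ 0.011 -0.99   0.14   0.432]
 [-1.    -0.012 -0.007  0.022]
 [ 0.008 -0.14  -0.99   1.352]
 [ 0.     0.     0.     1.   ]]
{'clock': 0.1, 'joint_positions': array([ 1.201,  0.424,  1.631,  0.   ,  1.089, -0.019]), 'joint_vel': array([-0.001, -0.003, -0.003, -0.   ,  0.   , -0.002]), 'effort': array([ -0.001, -55.842, -28.245,  -0.   ,   0.003,   0.   ]), 'position': array([0.215, 0.586, 0.231]), 'orientation': array([ 0.175,  0.985, -0.001, -0.   ]), 'contact_force': array([ 0.065, -0.484, -0.178]), 'wrist_torque': array([ 0.014, -0.001,  0.002]), 'finger_force': 0.0, 'width': 0.08568650772211593}
```

View pics/scene0.png

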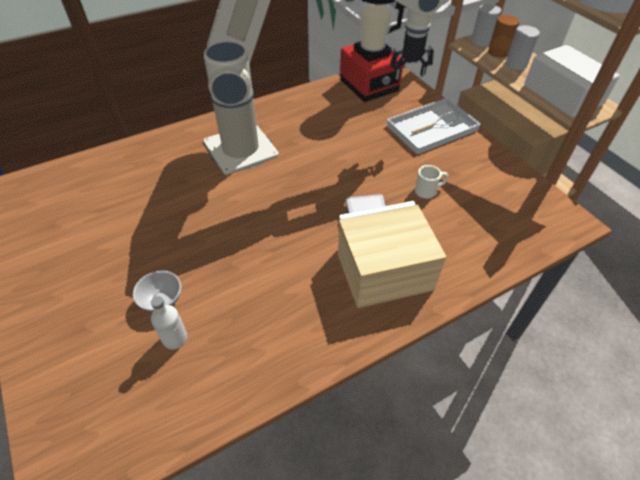

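View pics/top0.png

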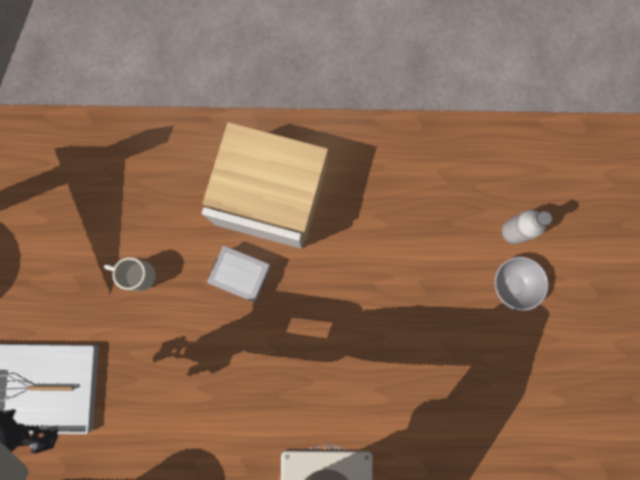

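The top view shows the cupboard with its top at about (268,175) and its door strip running from (203,210) to (303,242). The free edge is on the right. The tin is at (239,273), the mug at (132,273), the bowl at (522,283) and the bottle at (527,225). In the scene view the tin's lid shows at (366,204), partly hidden behind the cupboard.

```bash
python3 - <<'E'
from h import *
np.set_printoptions(precision=4,suppress=True)
f,K,T=ld('top0'); fs,Ks,Ts=ld('scene0')
def blob(f,lo,hi,roi):
    h=cv2.cvtColor(f,cv2.COLOR_RGB2HSV); m=cv2.inRange(h,lo,hi); k=np.zeros_like(m); x0,y0,x1,y1=roi; k[y0:y1,x0:x1]=m[y0:y1,x0:x1]
    c=max(cv2.findContours(k,0,1)[0],key=cv2.contourArea); return c
for p in((268,180),(240,270),(250,228),(240,293)): print(p,cv2.cvtColor(f,cv2.COLOR_RGB2HSV)[p[1],p[0]])
c=blob(f,(15,30,120),(35,140,255),(190,110,345,250)); r=cv2.minAreaRect(c)
W=np.array([onz(K,T,p,.16)[:2] for p in cv2.boxPoints(r)]); print('cup top',cv2.boxPoints(r),W,cv2.contourArea(c))
r2=cv2.minAreaRect(np.float32(np.array([onz(K,T,p[0],.16)[:2] for p in c])*1000)); print(r2)
c=blob(f,(0,0,90),(179,60,255),(200,243,280,306)); r=cv2.minAreaRect(c)
ap=cv2.approxPolyDP(c,4,True)[:,0];print('tin',ap,cv2.contourArea(c))
print(cv2.minAreaRect(np.float32(np.array([onz(K,T,p[0],.055)[:2] for p in c])*1000)))
c=blob(f,(0,0,90),(179,70,255),(195,200,310,247));ap=cv2.approxPolyDP(c,3,True)[:,0];print('door',[(p,onz(K,T,p,.156)[:2]) for p in ap])
for n,roi in(('bowl',(485,250,560,315)),('mug',(100,250,160,295))):
    c=blob(f,(0,0,90),(179,70,255),roi);print(n,onz(K,T,cv2.minEnclosingCircle(c)[0],.055),cv2.boundingRect(c))
# scene lid corners
c=blob(fs,(0,0,120),(179,60,255),(335,190,395,222));print('scene white',cv2.approxPolyDP(c,2,True)[:,0])
a=cv2.resize(fs[180:320,310:470],None,fx=3,fy=3,interpolation=2);b=cv2.resize(f[110:310,190:340],None,fx=2.1,fy=2.1,interpolation=2)
o=np.zeros((420,480+315,3),np.uint8);o[:,:480]=a;o[:,480:]=b[:420];cv2.imwrite('pics/z1.png',o[:,:,::-1])
E
```

```text
(268, 180) [ 19  90 224]
(240, 270) [120   1 201]
(250, 228) [ 16  16 174]
(240, 293) [158   6 180]
cup top [[200.9077 206.3385]
 [224.6077 119.4385]
 [328.6    147.8   ]
 [304.9    234.7   ]] [[0.6733 0.2909]
 [0.8792 0.2449]
 [0.8144 0.003 ]
 [0.6112 0.0545]] 9287.0
((744.02197265625, 147.22837829589844), (244.0657196044922, 209.85665893554688), 75.3028564453125)
tin [[223 246]
 [208 283]
 [253 300]
 [269 264]] 2078.0
((531.554931640625, 217.4694061279297), (127.64344024658203, 101.26008605957031), 68.52511596679688)
door [(array([202, 209], dtype=int32), array([0.668 , 0.2891])), (array([202, 214], dtype=int32), array([0.6564, 0.2886])), (array([216, 225], dtype=int32), array([0.6315, 0.2559])), (array([293, 246], dtype=int32), array([0.5857, 0.081 ])), (array([302, 245], dtype=int32), array([0.5883, 0.0607])), (array([301, 233], dtype=int32), array([0.6156, 0.0634])), (array([212, 208], dtype=int32), array([0.6706, 0.2665]))]
bowl [ 0.5135 -0.4692  0.055 ] (495, 256, 54, 55)
mug [0.5305 0.4825 0.055 ] (103, 257, 52, 34)
scene white [[394 204]
 [387 206]
 [381 194]
 [348 197]
 [346 203]
 [349 211]
 [340 214]
 [339 219]
 [394 209]]
```

View pics/z1.png

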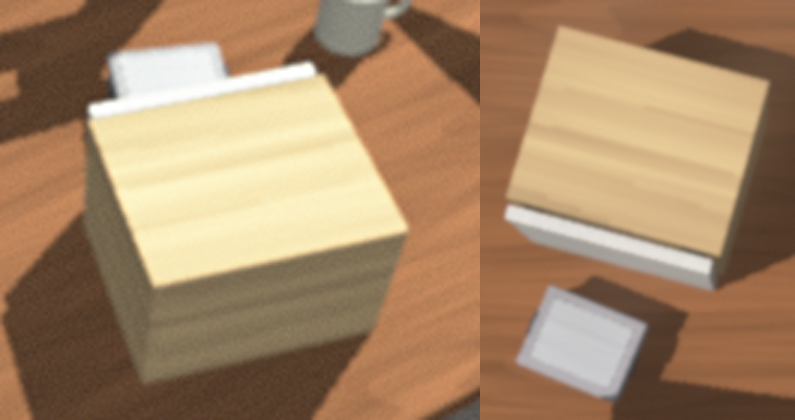

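The crop confirms it: the tin's lid is a clean quadrilateral and the door's right end is free. The fitted frame gives the cupboard centre at (0.744, 0.147) with yaw −14.7°, and the tin at (0.532, 0.217) with yaw −21.5°. First I'll move over the tin's hinge-side end.

Emit:
{"fn": "play_rows", "kwargs": {
  "increments": [
    [2.9,-2.2,0,-0.12,5.5],
    [2.9,-2.2,0,-0.12,5.5],
    [2.9,-2.2,0,-0.12,5.5],
    [2.9,-2.2,0,-0.12,5.5],
    [2.9,-2.2,0,-0.12,5.5],
    [2.9,-2.2,0,-0.12,5.5],
    [2.9,-2.2,0,-0.12,5.5],
    [2.9,-2.2,0,-0.12,5.5],
    [2.9,-2.2,0,-0.12,5.5],
    [2.9,-2.2,0,-0.12,5.5],
    [2.9,-2.2,0,-0.12,5.5],
    [2.9,-2.2,0,-0.12,5.5]
  ]
}}

```text
clock: 1.1
position: [0.5638, 0.3214, 0.2309]
orientation: [0.782, 0.623, -0.0, -0.0]
contact_force: [0.9, 0.3, -0.2]
width: 0.0553
finger_force: 0.0
```

```bash
python3 - <<'E'
from h import *
np.set_printoptions(precision=4,suppress=True)
f,K,T=ld('top0'); fs,Ks,Ts=ld('scene0')
print('lid corners',tri((K,T,(208,283)),(Ks,Ts,(381,194))),tri((K,T,(253,300)),(Ks,Ts,(348,197))))
print('door top corners, hinge/free',tri((K,T,(202,209)),(Ks,Ts,(310+310/3,180+64/3))),tri((K,T,(293+9,240)),(Ks,Ts,(310+88/3,180+108/3))))
print(manip.get_obs()['position'],manip.get_obs()['orientation'])
E
```

```text
lid corners [0.507  0.2909 0.0563] [0.4684 0.1828 0.061 ]
door top corners, hinge/free [0.666  0.2868 0.1653] [0.6016 0.065  0.1573]
[0.5638 0.3214 0.2309] [ 0.7823  0.6228 -0.0004 -0.0001]
```

Triangulated heights (lid 56–61 mm, door top about 160 mm) match the text. Now I'll finish the turn and lower.

Emit:
{"fn": "play_rows", "kwargs": {
  "increments": [
    [0.5,-0.4,-1,-0.07,5.5],
    [0,0,-2.5,-0.07,5.5],
    [0,0,-2.5,0,5.5],
    [0,0,-2.5,0,5.5],
    [0,0,-2.5,0,5.5],
    [0,0,-2.5,0,5.5],
    [0,0,-2.5,0,5.5],
    [0,0,-2,0,5.5],
    [0,0,-1.5,0,5.5],
    [0,0,-1,0,5.5],
    [0,0,-0.5,0,5.5],
    [0,0,0,0,5.5]
  ]
}}

```text
clock: 2.1
position: [0.5674, 0.3187, 0.0205]
orientation: [0.822, 0.569, -0.001, -0.0]
contact_force: [-1.1, -0.5, 1.1]
width: 0.0544
finger_force: 0.0
```

```bash
python3 -c "
from h import *
snap('top','t1.png');print(manip.get_obs()['position'])"
```

```text
[0.56794539 0.3190589  0.02147727]
```

View pics/t1.png

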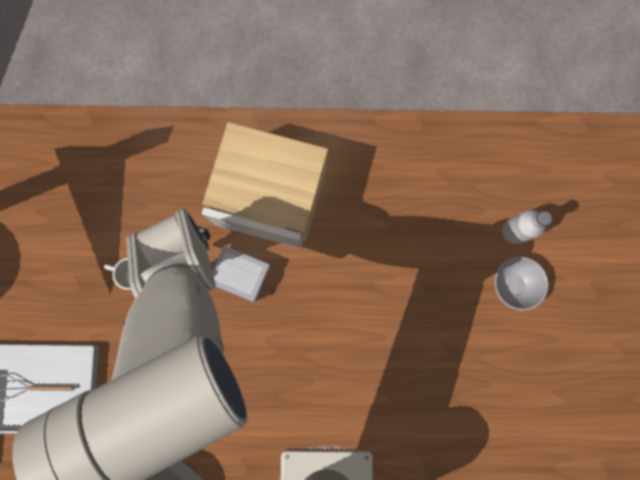

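The picture shows the gripper lowered beside the tin's left end, with the tin at (241,273) untouched. Now I'll push along the tin's own long axis, away from the hinge.

Emit:
{"fn": "play_rows", "kwargs": {
  "increments": [
    [-0.37,-0.93,0,0,5.5],
    [-0.37,-0.93,0,0,5.5],
    [-0.37,-0.93,0,0,5.5],
    [-0.37,-0.93,0,0,5.5],
    [-0.37,-0.93,0,0,5.5],
    [-0.37,-0.93,0,0,5.5],
    [-0.37,-0.93,0,0,5.5],
    [-0.37,-0.93,0,0,5.5],
    [-0.37,-0.93,0,0,5.5],
    [-0.37,-0.93,0,0,5.5],
    [-0.37,-0.93,0,0,5.5],
    [-0.37,-0.93,0,0,5.5]
  ]
}}

```text
clock: 3.15
position: [0.523, 0.2065, 0.0213]
orientation: [0.822, 0.569, 0.0, -0.0]
contact_force: [1.3, 4.8, 2.8]
width: 0.0549
finger_force: 2.1
```

```bash
python3 -c "
from h import *
snap('top','t2.png');print(manip.get_obs()['position'])"
```

```text
[0.52133822 0.20461907 0.02086896]
```

View pics/t2.png

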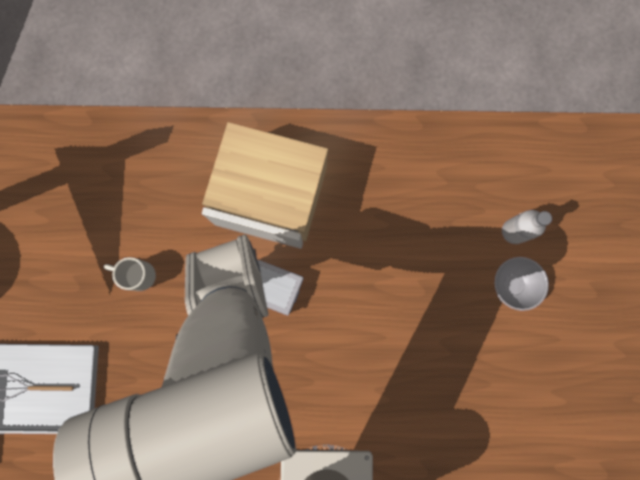

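The tin is sliding straight, its far end now at about (293,290), with about 5 N on the fingers. I'll push another 16 cm or so.

Emit:
{"fn": "play_rows", "kwargs": {
  "increments": [
    [-0.37,-0.93,0,0,5.5],
    [-0.37,-0.93,0,0,5.5],
    [-0.37,-0.93,0,0,5.5],
    [-0.37,-0.93,0,0,5.5],
    [-0.37,-0.93,0,0,5.5],
    [-0.37,-0.93,0,0,5.5],
    [-0.37,-0.93,0,0,5.5],
    [-0.37,-0.93,0,0,5.5],
    [-0.37,-0.93,0,0,5.5],
    [-0.37,-0.93,0,0,5.5],
    [-0.37,-0.93,0,0,5.5],
    [-0.37,-0.93,0,0,5.5]
  ]
}}

```text
clock: 4.2
position: [0.4786, 0.0948, 0.0213]
orientation: [0.822, 0.569, -0.0, 0.0]
contact_force: [0.5, 1.2, -1.5]
width: 0.0554
finger_force: 1.0
```

Emit:
{"fn": "play_rows", "kwargs": {
  "increments": [
    [-0.37,-0.93,0,0,5.5],
    [-0.37,-0.93,0,0,5.5],
    [-0.3,-0.75,0,0,5.5],
    [-0.2,-0.5,0,0,5.5],
    [-0.1,-0.3,0,0,5.5],
    [0,0,0,0,5.5],
    [0.37,0.93,0,0,5.5],
    [0.37,0.93,0,0,5.5],
    [0.37,0.93,0,0,5.5],
    [0.37,0.93,0,0,5.5],
    [0,0,0,0,5.5],
    [0,0,0,0,5.5]
  ]
}}

```text
clock: 5.2
position: [0.4806, 0.0999, 0.0213]
orientation: [0.822, 0.57, 0.0, 0.0]
contact_force: [-0.5, 0.3, 0.4]
width: 0.055
finger_force: 0.0
```

Tin released. Now I'll rise, turn the fingers side-on, close them and go to a standoff at the press point.

Emit:
{"fn": "play_rows", "kwargs": {
  "increments": [
    [0,0,1.5,0.12,3],
    [0,0,2,0.12,0],
    [0,0,2,0.12,0],
    [0,0,2,0.12,0],
    [0,0,1.9,0.12,0],
    [1,0.2,0,0.12,0],
    [1,0.2,0,0.12,0],
    [1,0.2,0,0.12,0],
    [1,0.2,0,0.12,0],
    [1,0.2,0,0.12,0],
    [1,0.2,0,0.12,0],
    [1,0.2,0,0.12,0]
  ]
}}

```text
clock: 6.2
position: [0.5503, 0.1127, 0.1151]
orientation: [0.24, 0.971, -0.0, -0.0]
contact_force: [-0.1, -0.6, -0.6]
width: 0.0001
finger_force: 0.0
```

Emit:
{"fn": "play_rows", "kwargs": {
  "increments": [
    [0.5,0.1,0,0.12,0],
    [0,0,0,0.11,0],
    [0,0,0,0,0],
    [0,0,0,0,0]
  ]
}}

```text
clock: 6.53
position: [0.5548, 0.1136, 0.115]
orientation: [0.132, 0.991, -0.0, -0.0]
contact_force: [0.3, 0.1, -0.2]
width: 0.0
finger_force: 0.0
```

```bash
python3 - <<'E'
from h import *
a=snap('top','t3.png');b=snap('scene','s3.png');o=manip.get_obs();print(o['position'],o['orientation'],o['contact_force'])
p=o['position'];print(proj(a['intrinsics'],a['pose'],p),proj(b['intrinsics'],b['pose'],p))
cv2.imwrite('pics/z3.png',np.hstack([cv2.resize(a['frame'],(400,300)),cv2.resize(b['frame'][150:330,270:510],(400,300))])[:,:,::-1])
E
```

```text
[0.55488001 0.11366264 0.11517829] [ 1.31535759e-01  9.91311374e-01 -1.28804147e-04 -2.96448910e-04] [-0.14817867  0.83011385 -0.35930212]
[279.46809927 261.28751483] [343.09367279 209.94348101]
```

View pics/z3.png

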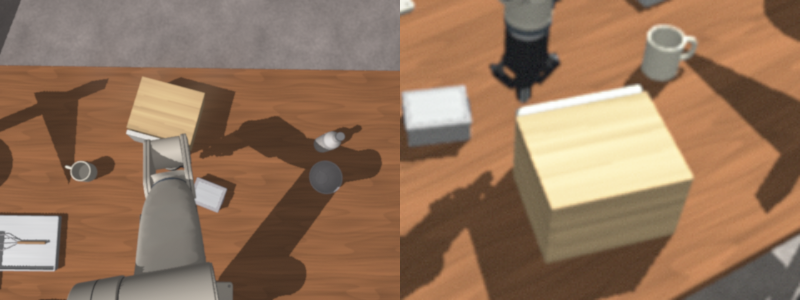

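The left half shows the tin at about (334,310) in the full picture, right of the door's free edge. The right half shows the shut fingers in front of the door near its free edge. I'll measure the tin before pressing.

```bash
python3 - <<'E'
from h import *
fs,K,T=ld('s3')
h=cv2.cvtColor(fs,cv2.COLOR_RGB2HSV);m=cv2.inRange(h,(0,0,165),(179,60,255));k=m*0;k[195:235,268:316]=m[195:235,268:316]
c=max(cv2.findContours(k,0,1)[0],key=cv2.contourArea)
r=cv2.minAreaRect(np.float32([onz(K,T,p[0],.055)[:2] for p in c])*1000);print(r)
C=np.array([.744,.147]);y=np.radians(-14.7);R=np.array([[np.cos(y),-np.sin(y)],[np.sin(y),np.cos(y)]])
print('tin corners, cup frame',((cv2.boxPoints(r)/1000-C)@R).round(3))
print('tcp cup',(manip.get_obs()['position'][:2]-C)@R)
E
```

```text
((440.30108642578125, -7.1497802734375), (126.26869201660156, 99.30838775634766), 69.24602508544922)
tin corners, cup frame [[-0.311 -0.284]
 [-0.212 -0.294]
 [-0.199 -0.169]
 [-0.297 -0.158]]
tcp cup [-0.17447005 -0.08023686]
```

The tin is clear of the sweep by more than 40 mm. Now I'll approach the door and creep.

Emit:
{"fn": "play_rows", "kwargs": {
  "increments": [
    [0.97,-0.25,0,0,0],
    [0.97,-0.25,0,0,0],
    [0.97,-0.25,0,0,0],
    [0.29,-0.08,0,0,0],
    [0.19,-0.05,0,0,0],
    [0.1,-0.03,0,0,0],
    [0.1,-0.03,0,0,0],
    [0,0,0,0,0],
    [0,0,0,0,0]
  ]
}}

```text
clock: 7.38
position: [0.5909, 0.1045, 0.1153]
orientation: [0.13, 0.992, -0.0, -0.0]
contact_force: [0.5, 0.2, -0.1]
width: -0.0001
finger_force: 0.0
```

Emit:
{"fn": "play_rows", "kwargs": {
  "increments": [
    [0.1,-0.03,0,0,0],
    [0.1,-0.03,0,0,0],
    [0.1,-0.03,0,0,0],
    [0,0,0,0,0],
    [0,0,0,0,0]
  ]
}}

```text
clock: 7.8
position: [0.5943, 0.1036, 0.1153]
orientation: [0.13, 0.992, 0.0, 0.0]
contact_force: [-0.1, 0.9, -0.6]
width: 0.0003
finger_force: 0.0
```

Emit:
{"fn": "play_rows", "kwargs": {
  "increments": [
    [0.1,-0.03,0,0,0],
    [0.1,-0.03,0,0,0],
    [0.1,-0.03,0,0,0],
    [0,0,0,0,0],
    [0,0,0,0,0]
  ]
}}

```text
clock: 8.22
position: [0.5967, 0.1026, 0.1151]
orientation: [0.13, 0.992, -0.0, -0.001]
contact_force: [-4.4, 0.8, 2.0]
width: -0.0
finger_force: 0.0
```

Emit:
{"fn": "play_rows", "kwargs": {
  "increments": [
    [0.1,-0.03,0,0,0],
    [0.1,-0.03,0,0,0],
    [0,0,0,0,0],
    [0,0,0,0,0]
  ]
}}

```text
clock: 8.55
position: [0.5989, 0.1019, 0.1151]
orientation: [0.13, 0.992, -0.0, -0.0]
contact_force: [-4.1, 0.0, 0.0]
width: -0.0
finger_force: 0.0
```

Emit:
{"fn": "play_rows", "kwargs": {
  "increments": [
    [0.1,-0.03,0,0,0],
    [0.1,-0.03,0,0,0],
    [0,0,0,0,0],
    [0,0,0,0,0]
  ]
}}

```text
clock: 8.88
position: [0.601, 0.1012, 0.1151]
orientation: [0.13, 0.992, -0.0, -0.0]
contact_force: [-4.5, -0.5, -0.4]
width: -0.0003
finger_force: 0.0
```

Emit:
{"fn": "play_rows", "kwargs": {
  "increments": [
    [0.1,-0.03,0,0,0],
    [0,0,0,0,0],
    [0,0,0,0,0],
    [0,0,0,0,0],
    [0,0,0,0,0]
  ]
}}

```text
clock: 9.3
position: [0.6013, 0.1011, 0.1151]
orientation: [0.13, 0.992, -0.0, -0.001]
contact_force: [-8.4, 0.1, 1.5]
width: 0.0001
finger_force: 0.0
```

The stop is reached at 8.4 N and held. Now I'll back off straight along the cupboard's −x.

Emit:
{"fn": "play_rows", "kwargs": {
  "increments": [
    [-0.5,0.13,0,0,0],
    [-0.8,0.21,0,0,0],
    [-0.8,0.21,0,0,0],
    [-0.8,0.21,0,0,0],
    [-0.8,0.21,0,0,0],
    [-0.8,0.21,0,0,0],
    [-0.8,0.21,0,0,0],
    [-0.8,0.21,0,0,0],
    [-0.8,0.21,0,0,0],
    [-0.8,0.21,0,0,0],
    [-0.8,0.21,0,0,0],
    [-0.8,0.21,0,0,0]
  ]
}}

```text
clock: 10.3
position: [0.5084, 0.1256, 0.1153]
orientation: [0.13, 0.992, -0.0, -0.0]
contact_force: [-1.6, 0.1, 0.1]
width: 0.0001
finger_force: 0.0
```

Emit:
{"fn": "play_rows", "kwargs": {
  "increments": [
    [-0.8,0.21,0,0,0],
    [-0.8,0.21,0,0,0],
    [-0.8,0.21,0,0,0],
    [-0.8,0.21,0,0,0],
    [-0.8,0.21,0,0,0],
    [-0.8,0.21,0,0,0],
    [-0.8,0.21,0,0,0],
    [-0.8,0.21,0,0,0],
    [0,0,0,0,0],
    [0,0,0,0,0],
    [0,0,0,0,0]
  ]
}}

```text
clock: 11.22
position: [0.4457, 0.1425, 0.1155]
orientation: [0.13, 0.992, 0.0, 0.0]
contact_force: [0.3, -0.2, 0.2]
width: -0.0004
finger_force: 0.0
```

Emit:
{"fn": "play_rows", "kwargs": {
  "increments": [
    [0,0,2,0,0],
    [0,0,3,0,0],
    [0,0,3,0,0],
    [0,0,3,0,0],
    [0,0,3,0,0],
    [0,0,2,0,0],
    [0,0,0,0,0],
    [0,0,0,0,0]
  ]
}}

```text
clock: 11.88
position: [0.4463, 0.1424, 0.2764]
orientation: [0.13, 0.991, 0.001, 0.001]
contact_force: [-0.7, -0.1, -0.2]
width: 0.0001
finger_force: 0.0
```

```bash
python3 - <<'E'
from h import *
a=snap('top','t4.png');b=snap('scene','s4.png');o=manip.get_obs();print(o['position'],o['contact_force'])
cv2.imwrite('pics/z4.png',np.hstack([cv2.resize(a['frame'],(400,300)),cv2.resize(b['frame'][150:330,250:490],(400,300))])[:,:,::-1])
E
```

```text
[0.44478004 0.14204946 0.27433801] [-0.05134519  0.06872541  0.53849316]
```

View pics/z4.png

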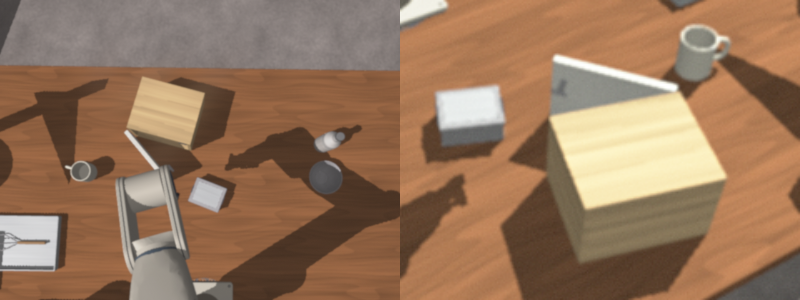

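The left half shows the door swung out with the tin standing free at (208,194). The right half shows the open door's top edge from (555,58) to (677,88), clear of the tin. I'll check the angle and hand in if it is at the stop.

```bash
python3 - <<'E'
from h import *
f,K,T=ld('s4')
a,b=[onz(K,T,(250+u/1.6667,150+v/1.6667),.156)[:2] for u,v in((555,57),(677,86))]
d=a-b;ang=np.arctan2(-d[0],-d[1]);shut=np.arctan2(.2538,.967)  # angle of door from world -y
print(a,b,np.linalg.norm(d),'theta',ang-shut)
if .5<ang-shut<.7: print(manip.job_done())
E
```

```text
[0.85700572 0.79996164] [1.01810554 0.93366196] 0.20935359481441518 theta 0.6214024601002652
the job is handed in; nothing more can be done
None
```

The right half of that picture starts at column 400, and I forgot to subtract it. I'll redo the check on the saved picture.

```bash
python3 - <<'E'
import numpy as np
d=np.load('pics/s4.npz');K,T=d['K'],d['T']
def onz(u,v,z=.156):
    r=T[:3,:3]@np.linalg.solve(K,[u,v,1.]);o=T[:3,3];return (o+r*(z-o[2])/r[2])[:2]
a,b=[onz(250+(u-400)/1.6667,150+v/1.6667) for u,v in((555,57),(677,86))]
d=a-b;print(a,b,np.linalg.norm(d),np.arctan2(-d[0],-d[1])-np.arctan2(.2538,.967))
E
```

```text
[0.49397753 0.14833303] [0.66435695 0.30022444] 0.22825456380259987 0.5860312263948833
```

The job is handed in: the tin was pushed aside without being picked up or tipped, and the door was pressed and sprang open to about 0.59 rad (stop at 0.60), clear of the tin. My angle check before handing in had a pixel-offset mistake, so the 0.59 is from redoing it afterwards on the saved picture.

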